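# Emergency lid release on a dead bench centrifuge

### The job

The bench centrifuge has lost its power with the samples locked inside. Take the red-handled release rod out of its storage hole in the front deck, push it gently down through the red-trimmed release slot, feel for the hidden catch and press it until the lid pops up. Put the rod fully home, upright, in its storage hole, swing the lid wide open by its bar, leave it standing open, and leave the dish, flask and box round about where they are.

Things in the scene. Friction and masses are not known exactly. Their poses are not given: they have to be found in the camera images.
- centrifuge: bench centrifuge, fixed: white casing 270 mm deep (x), 200 mm wide (y); origin on the bench top; it reaches from x = -145 mm (front face, dark display) to +125 mm (rear), y = -100 to +100 mm. Its flat grey front deck is 100 mm above the bench, from x = -145 mm back to the lid's front edge at -45 mm. x points from its front to its rear, z up
- release_slot (a point): middle of the mouth of the release slot, in the plane of the deck's top, 100 mm above the bench: an upright slot with a red trim, open 11 mm along the centrifuge's x and 32 mm along its y, through a deck 12 mm thick into the casing. Axes as the centrifuge's
- catch_level (a point): point 40 mm straight below the slot's middle. About here, unseen, lies the catch's tail, a steel tongue 15 mm wide (y), 32 mm long (x): its middle up to 10 mm left or right (y) and its top up to 5 mm above or below this point; this differs from case to case. On both sides, from 8 mm off the tongue's middle line outwards, lies the latch frame, its top 2 mm below this point: rigid, and no use to press
- rod_store (a point): middle of the mouth of the rod's storage hole, in the plane of the deck's top, 90 mm to the left (+y) of the slot's middle: round, 10 mm wide, with an aluminium ring round it, open 12 mm through the deck with free depth for the whole rod. Axes as the centrifuge's
- rod_grip (a point): middle of the loose release rod's red grip; the 50 g rod starts upright in its storage hole. z points along the rod to the top of the grip. The round grip is 16 mm thick and reaches 25 mm above and below this point; under it a flange 18 mm wide whose underside, 28 mm below this point, rests on the deck when home; then a steel shank 6 mm thick, 75 mm long
- rod_tip (a point): round lower end of the rod's shank, 103 mm below rod_grip along the rod. Pressed with it, the catch's tongue begins to yield at 4 to 5 N, lets the lid go when 5 to 7 mm down at 8 to 13 N, and meets a hard stop just under 8 mm down. Keep it pressed until the lid has risen (half a second). The slot, the catch and the frame must never be pressed with more than 25 N
- lid_bar (a point): middle of the black lift bar on the lid's front edge: a round bar 10 mm thick, 74 mm free between its arms, along the centrifuge's y, 34 mm in front of the lid's front edge and, with the lid shut, 35 mm above the deck. It swings with the lid, at 191 mm from the hinge axis
- lid_hinge (a point): point on the lid's hinge axis, which lies along the centrifuge's y, at its rear, 105 mm above the bench
- lid (a joint): lid angle in rad: 0 shut, 1.2 at the open stop. Locked it sits at about 0.01 and cannot be lifted; when the catch lets go, sprung pins lift it slowly to about 0.17. From there the hinge's stiffness holds it wherever it is left; lifting takes 3 to 8 N at the bar
- dish_mid (a point): middle of the loose covered petri dish, 91 mm wide, 17 mm high, 7 mm above the bench
- flask_mid (a point): middle of the loose foil-wrapped flask, 70 mm wide, 78 mm high, 39 mm above the bench
- box_mid (a point): middle of the loose clear small box, 66 x 65 mm, 49 mm high, 24 mm above the bench

How it is judged:
By the outcome, as a careful person would: the job done as asked, in the order asked, and still so for the second after the job is handed in, with the robot touching nothing.
It also fails if it takes over 64 s, if anything falls off the work surface, if the arm or the gripper's body presses on something with over 40 N, if the wrist force passes 120 N, or if a joint passes its speed limit or range.

### The arm

A 6-joint arm with a two-finger parallel gripper is mounted at the origin on a cart in front of the work surface, level with it; the furniture and walls round the work are solid. World frame = base frame: x ahead of the robot, y to its left, z up, the work surface at z = 0. Lengths are in m, angles in degrees, forces in N, time in s.
With the tool pointing down it reaches from about 0.375 to 0.925 m from the base axis. Payload 5.7 kg.
Tool frame: the origin (TCP) lies midway between the tips of the shut fingers; the grasp point (between the pads) lies 19 mm behind it; z points along the fingers, y is the line along which they close (so a half turn about z gives the same grasp; the last joint's range is limited). The gripper opens to 88 mm and grips with 3 to 60 N. Pads are 20 mm wide; open, the fingers measure 115 mm over their backs; the gripper's body (75 mm by 178 mm) begins 61 mm behind the grasp point.
Start: joints at [68.119, 20.558, 86.54, -0, 72.909, -6.595], TCP at [0.158, 0.579, 0.223] pointing down, gripper open.
Joint ranges: [-170.27, 170.27], [-57.76, 135], [12.27, 136.19], [-55.21, 235.2], [11.17, 155.16], [-170.74, 170.74]. Speed limits (degrees/s): [136.94, 136.94, 180, 180, 180, 180].

### API

Orientations are given as [roll, pitch, yaw] about the fixed x, y, z axes, in that order (R = Rz(yaw) Ry(pitch) Rx(roll)).
In Python, from station import * gives the robot as it stands. The module is installed in compiled form; this text tells all that it offers.
- The arm moves only by the shell command python3 -m handwheel 'ROWS' [FORCE]. ROWS is JSON, a list of rows, each a list of 7 numbers: the shift along the tool's x, y, z in mm, then the turn, a rotation vector about the tool's x, y, z in degrees, then the finger opening in mm, from 0 to 87.8. A call has 1 to 8 rows; each row is the pose to reach, as a shift and turn from the pose commanded when the call began, along the tool's axes at that moment; what a row does not reach only later rows make up. A row lasts 1/12 s, in which the tool goes at most 41.7 mm and 7.16 degrees, less where a joint would pass 70% of its speed; a pose out of reach is approached as far as the arm can. A call with a gripper value outside its range is refused whole. The fingers move at their own pace and stop on an object; FORCE is the grip in N (left out, the last holds). Time passes only in rows, so rows that repeat a pose let the fingers close. It gives the time, the measured TCP pose, the force, the opening and the grip force at its end, in the units of the state.
- get_obs(): the state, without advancing time (a new reading comes with each control period).
- read_camera(name): name is "scene" or "top" or "wrist"; returns the picture (420x560x3 uint8, blue, green, red); there is no depth.
- camera_model(name): a dict with "fx", "fy", "cx", "cy" (pixels), "pose" (4x4, takes a point from camera to world coordinates); the wrist camera has in their place "T_tool_cam" (4x4, takes a point from camera to tool coordinates, whose origin is the TCP and whose axes are the flange's). Camera axes: x right, y up, looking along -z (the intrinsics and any distortion apply to the point x, -y, -z); pixel columns grow to the right and rows downward; lengths in m; the calibration is good to about 2 mm. The wrist camera is an equidistant fisheye: a pixel r from the principal point sees the ray r / f radians off the axis. A picture is of the moment at which its call begins: read the wrist's pose just before it. camera_model takes no time and is no camera call.
- finish_job(): hands the job in; it is judged then, once.
Trained networks look in the newest picture that a camera, given by its name, has taken for a name from the list of things; names that differ only in an ending like _2 or _b are one class to them, and where a whole thing is asked for, a point or a joint stands for the part that bears it (a point fixed in the world has none). Each returns a list of dicts, best first, with "conf" (0 to 1); they miss things now and then, are a little off and sometimes report something else, mostly with a low value. They report only what shows in the picture. A call takes as long as a camera call.
- find_in(name, camera): "at" ([column, row] as shares, 0 to 1, of the picture: columns of its width, rows of its height, amid what is visible of it).
- cut_out(name, camera): "mask" (420x560 bool, what is visible of it) and "at" ([column, row] as shares, 0 to 1, of the picture: columns of its width, rows of its height, amid what is visible of it).
- landmark_of(name, camera): "at" ([column, row] as shares, 0 to 1, of the picture: columns of its width, rows of its height: a listed point, or the origin of a listed thing).
The state is a dict: "time_s": time; "joint_positions": joint angles; "joint_velocities": joint speeds; "tau": joint torques, N m; "tool_pos": TCP position; "orientation": TCP orientation; "contact_force": force on the tool from outside, world axes, zero at the start; "torque": the same for the moment, N m; "finger_gap": finger opening in m; "gripper_force": force on a finger pad.
Only numpy, scipy, OpenCV 4.12 (cv2) and the standard library are available. Lean on these libraries where they do the work, as an engineer would, in place of code of your own. Each camera call takes 0.05 s, during which the arm holds its last target. There are 200 camera calls.

## Working session

There is one attempt and no reset: what is moved stays moved. The work goes in short steps, Python scripts to look and compute and a shell command to move; the robot and the scene stay as the last step left them, time stands still between calls to the robot, and variables do not carry over. Pictures are saved under pics/ and viewed, at most 10 in all, crops included, and the job is handed in when it is done.

```bash
mkdir -p pics; cat > h.py <<'E'
from station import *
import numpy as np, cv2
from scipy.spatial.transform import Rotation as R
names=["release_slot","rod_store","rod_grip","lid_bar","lid_hinge","centrifuge","dish_mid","flask_mid","box_mid"]
def ray(cam,at,obs=None):
    m=camera_model(cam); u,v=at[0]*560,at[1]*420
    a,b=(u-m["cx"])/m["fx"],(v-m["cy"])/m["fy"]
    if cam=="wrist":
        r=np.hypot(a,b); s=np.sin(r)/r if r>1e-9 else 1; d=np.array([a*s,-b*s,-np.cos(r)])
        T=np.eye(4);T[:3,:3]=R.from_euler('xyz',obs["orientation"],degrees=True).as_matrix();T[:3,3]=obs["tool_pos"]
        P=T@m["T_tool_cam"]
    else:
        d=np.array([a,-b,-1]); P=np.array(m["pose"])
    return P[:3,3],P[:3,:3]@d
def atz(cam,at,z,obs=None):
    o,d=ray(cam,at,obs); return o+d*(z-o[2])/d[2]
def tri(rs):
    A=0;b=0
    for o,d in rs:
        d=d/np.linalg.norm(d);M=np.eye(3)-np.outer(d,d);A=A+M;b=b+M@o
    return np.linalg.solve(A,b)
E
python3 - <<'E'
from h import *
o=get_obs();print(o)
ims=[]
for c in ["scene","top","wrist"]:
    im=read_camera(c);ims.append(im);cv2.imwrite(f"pics/{c}0.png",im)
    m=camera_model(c);print(c,{k:(np.round(v,3).tolist()) for k,v in m.items() if not isinstance(v,str)})
z={"release_slot":.1,"rod_store":.1,"rod_grip":.128,"lid_bar":.135,"lid_hinge":.105,"centrifuge":0,"dish_mid":.007,"flask_mid":.039,"box_mid":.024}
for n in names:
    for c in ["scene","top"]:
        l=landmark_of(n,c)
        if l: print(n,c,[(round(q["conf"],2),np.round(np.array(q["at"])*[560,420],1).tolist(),np.round(atz(c,q["at"],z[n]),4).tolist()) for q in l[:2]])
cv2.imwrite("pics/a.png",np.hstack([cv2.resize(i,(400,300)) for i in ims[:2]]))
E
```

```text
{'time_s': 0.0, 'joint_positions': array([ 6.81194809e+01,  2.05971607e+01,  8.65993199e+01,  4.84283284e-04,
        7.29097239e+01, -6.59492570e+00]), 'joint_velocities': array([ 0.01013406, -0.00884546, -0.0587937 , -0.0937309 ,  0.09556069,
       -0.08136897]), 'tau': array([-6.89722924e-05, -5.15361571e+01, -2.70724225e+01,  6.75371359e-02,
        3.48190579e-02, -1.58243784e-04]), 'tool_pos': array([0.15791973, 0.57811315, 0.22181545]), 'orientation': array([-1.79894551e+02, -1.26570587e-02,  1.64714252e+02]), 'contact_force': array([0.40983153, 0.58584001, 0.02683463]), 'torque': array([ 0.01060993,  0.02419213, -0.00335486]), 'gripper_force': 0.0, 'finger_gap': 0.08733833506756401}
scene {'fx': 430.544, 'fy': 430.544, 'cx': 278.342, 'cy': 207.106, 'pose': [[-0.742, 0.376, -0.555, 0.122], [-0.67, -0.402, 0.623, 0.56], [0.011, 0.835, 0.55, 0.559], [0.0, 0.0, 0.0, 1.0]]}
top {'fx': 454.019, 'fy': 454.019, 'cx': 270.902, 'cy': 202.656, 'pose': [[-0.01, 0.996, -0.085, 0.511], [-1.0, -0.009, 0.014, 0.043], [0.013, 0.085, 0.996, 0.963], [0.0, 0.0, 0.0, 1.0]]}
wrist {'fx': 325.192,
[... 639 characters left out ...]
], [0.4871, 0.0653, 0.135])]
lid_bar top [(0.88, [246.5, 258.6], [0.4807, 0.0768, 0.135])]
lid_hinge scene [(0.86, [222.5, 204.7], [0.6642, 0.1136, 0.105])]
lid_hinge top [(0.91, [227.6, 157.8], [0.6711, 0.1131, 0.105])]
centrifuge scene [(0.57, [270.3, 266.6], [0.556, 0.0945, 0.0]), (0.56, [335.9, 246.7], [0.4985, -0.0433, 0.0])]
centrifuge top [(0.75, [237.8, 218.4], [0.5605, 0.1003, 0.0])]
dish_mid top [(0.77, [328.0, 228.0], [0.5381, -0.0898, 0.007])]
flask_mid scene [(0.93, [204.8, 295.3], [0.5569, 0.2539, 0.039])]
flask_mid top [(0.62, [162.4, 221.1], [0.5545, 0.2508, 0.039])]
box_mid top [(0.65, [315.2, 168.2], [0.6628, -0.0633, 0.024]), (0.54, [220.3, 282.2], [0.4293, 0.135, 0.024])]
```

View pics/a.png

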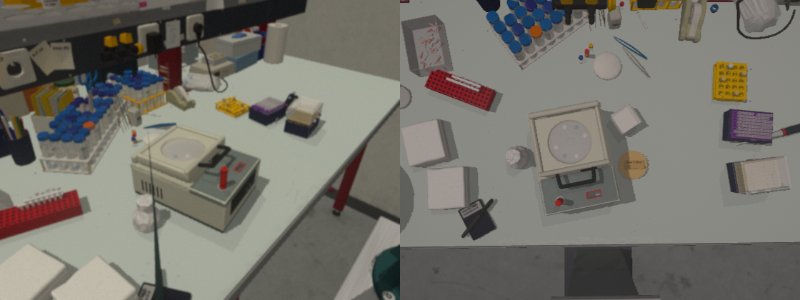

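The picture shows the centrifuge slightly turned on the bench. In the top view the rod is at about (223,282) px, the slot at (272,273) and the bar at (246,259), with flask, dish and box to the sides. The measured heights and spacings fit, with yaw about 9°. I'll go above the rod now.

```bash
python3 -m handwheel '[[-25,-23,0,0,0,0,87],[-50,-46,0,0,0,0,87],[-75,-69,0,0,0,0,87],[-100,-92,0,0,0,0,87],[-125,-116,0,0,0,0,87],[-150,-140,0,0,0,0,87],[-174,-163,0,0,0,0,87],[-197,-185,0,0,0,0,87]]' 30
python3 -m handwheel '[[-27,-26,0,0,0,-6,87],[-54,-52,0,0,0,-12,87],[-81,-78,0,0,0,-18,87],[-108,-104,0,0,0,-24,87],[-136,-130,0,0,0,-24,87],[-162,-156,0,0,0,-24,87],[-187,-180,0,0,0,-24,87],[-197,-185,0,0,0,-24,87]]'
python3 -m handwheel '[[0,0,0,0,0,0,87],[0,0,0,0,0,0,87],[0,0,0,0,0,0,87]]'
cat > look.py <<'E'
from h import *
import sys
Z={"release_slot":.1,"rod_store":.1,"rod_grip":.128,"lid_bar":.135,"lid_hinge":.105,"centrifuge":0}
def look(ns,cams=("wrist",),save=None,Z=Z):
    o=get_obs()
    for c in cams:
        im=read_camera(c)
        if save: cv2.imwrite(f"pics/{save}_{c}.png",im)
        for n in ns:
            for q in landmark_of(n,c)[:2]:
                print(n,c,round(q["conf"],2),np.round(np.array(q["at"])*[560,420],1).tolist(),np.round(atz(c,q["at"],Z[n],o),4).tolist())
    print(o["time_s"],o["tool_pos"],o["orientation"])
if __name__=="__main__": look(sys.argv[2:],save=sys.argv[1])
E
python3 look.py b release_slot rod_store rod_grip lid_bar lid_hinge centrifuge
```

```text
time_s: 1.72
tool_pos: [0.3, 0.3468, 0.2228]
orientation: [180.0, 0.0, 164.7]
contact_force: [0.1, 1.2, -0.6]
finger_gap: 0.0872
gripper_force: 0.0
time_s: 2.38
tool_pos: [0.443, 0.1142, 0.223]
orientation: [-179.9, 0.1, -171.5]
contact_force: [-0.5, 0.2, -0.6]
finger_gap: 0.087
gripper_force: 0.0
time_s: 2.63
tool_pos: [0.4397, 0.119, 0.2225]
orientation: [180.0, -0.1, -171.3]
contact_force: [0.5, -0.2, 0.5]
finger_gap: 0.0873
gripper_force: 0.0
release_slot wrist 0.89 [180.0, 207.7] [0.4575, 0.032, 0.1]
release_slot wrist 0.72 [276.5, 203.1] [0.4394, 0.1209, 0.1]
rod_store wrist 0.72 [275.8, 201.5] [0.438, 0.1201, 0.1]
rod_grip wrist 0.82 [277.0, 212.0] [0.4395, 0.1211, 0.128]
rod_grip wrist 0.57 [235.6, 266.9] [0.4952, 0.0929, 0.128]
lid_bar wrist 0.84 [210.6, 260.2] [0.4889, 0.0711, 0.135]
lid_hinge wrist 0.88 [237.7, 384.0] [0.6682, 0.1098, 0.105]
lid_hinge wrist 0.37 [277.3, 202.7] [0.4376, 0.1213, 0.105]
centrifuge wrist 0.67 [235.5, 269.0] [0.5632, 0.0863, 0.0]
2.6333 [0.43965331 0.11904575 0.22248744] [ 1.79961027e+02 -5.95345165e-02 -1.71254887e+02]
```

View pics/b_wrist.png

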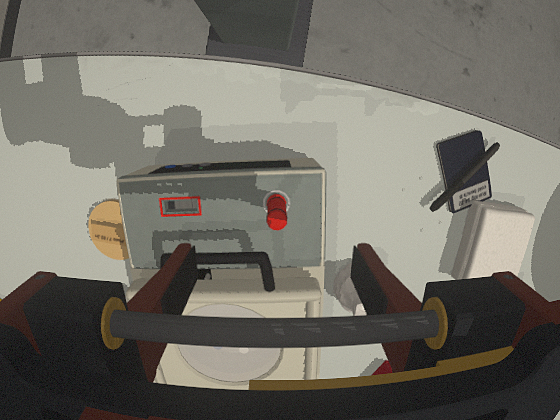

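The picture shows the ring at (277,200), the rod grip at (277,212) and the slot trim centred at (181,207). Slot to store measures 90 mm, as it should. I'll centre, descend and grip.

```bash
python3 -c "
from h import *
o=get_obs()
o=dict(o)
a=[atz('wrist',(u/560,v/420),.1,o) for u,v in [(120,178),(325,168)]]
d=a[1]-a[0];print(a,np.linalg.norm(d),np.degrees(np.arctan2(-d[0],d[1])))"
python3 -m handwheel '[[0,2,10,0,0,-2.5,87],[0,2,30,0,0,-2.5,87],[0,2,50,0,0,-2.5,87],[0,2,70,0,0,-2.5,87],[0,2,85,0,0,-2.5,87],[0,2,98,0,0,-2.5,87],[0,2,107,0,0,-2.5,87],[0,2,107,0,0,-2.5,87]]' 40
python3 -m handwheel '[[0,0,0,0,0,0,10],[0,0,0,0,0,0,10],[0,0,0,0,0,0,10],[0,0,0,0,0,0,10],[0,0,0,0,0,0,10],[0,0,0,0,0,0,10],[0,0,0,0,0,0,10],[0,0,0,0,0,0,10]]' 40
```

```text
[array([ 0.43822851, -0.03263186,  0.1       ]), array([0.40134734, 0.15824286, 0.1       ])] 0.19440519681211768 10.93603025772598
time_s: 3.65
tool_pos: [0.4391, 0.1199, 0.1142]
orientation: [180.0, -0.2, -168.8]
contact_force: [-0.1, -0.6, 0.9]
finger_gap: 0.0869
gripper_force: 0.0
time_s: 4.32
tool_pos: [0.4405, 0.1199, 0.1158]
orientation: [-180.0, 0.0, -168.8]
contact_force: [-0.2, -0.3, 0.4]
finger_gap: 0.0374
gripper_force: 0.0
```

```bash
python3 -m handwheel '[[0,0,0,0,0,0,10],[0,0,0,0,0,0,10],[0,0,0,0,0,0,10],[0,0,0,0,0,0,10],[0,0,0,0,0,0,10],[0,0,0,0,0,0,10]]' 40
```

```text
time_s: 4.82
tool_pos: [0.4404, 0.1199, 0.1156]
orientation: [-180.0, -0.0, -168.8]
contact_force: [0.5, 0.3, 0.8]
finger_gap: 0.0154
gripper_force: 40.0
```

```bash
python3 -m handwheel '[[0,0,-6,0,0,0,10],[0,0,-18,0,0,0,10],[0,0,-33,0,0,0,10],[0,0,-48,0,0,0,10],[0,0,-63,0,0,0,10],[0,0,-76,0,0,0,10],[0,0,-84,0,0,0,10],[0,0,-84,0,0,0,10]]' 40
python3 -m handwheel '[[0,-8,0,0,0,0,10],[0,-24,0,0,0,0,10],[0,-42,0,0,0,0,10],[0,-60,0,0,0,0,10],[0,-76,0,0,0,0,10],[0,-86,0,0,0,0,10],[0,-90,0,0,0,0,10],[0,-90,0,0,0,0,10]]'
python3 -m handwheel '[[0,0,0,0,0,0,10],[0,0,0,0,0,0,10],[0,0,0,0,0,0,10]]'
python3 - <<'E'
from look import *
Z["rod_tip"]=.11
look(["release_slot","rod_store","rod_tip","rod_grip"],("wrist","scene"),"c")
w=cv2.imread("pics/c_wrist.png")[120:320,180:380];s=cv2.imread("pics/c_scene.png")[150:290,250:390]
cv2.imwrite("pics/c.png",np.hstack([cv2.resize(w,(400,400)),cv2.resize(s,(400,400))]))
E
```

```text
time_s: 5.48
tool_pos: [0.4416, 0.1201, 0.2015]
orientation: [-180.0, 0.2, -168.8]
contact_force: [0.3, 0.6, 0.2]
finger_gap: 0.0151
gripper_force: 40.0
time_s: 6.15
tool_pos: [0.4576, 0.0309, 0.1991]
orientation: [180.0, -0.1, -168.9]
contact_force: [-0.1, 0.5, -1.1]
finger_gap: 0.0154
gripper_force: 40.0
time_s: 6.4
tool_pos: [0.4576, 0.0323, 0.1996]
orientation: [180.0, -0.0, -168.7]
contact_force: [-0.2, -0.3, 0.1]
finger_gap: 0.0157
gripper_force: 40.0
release_slot wrist 0.73 [279.1, 207.7] [0.4548, 0.0356, 0.1]
rod_store wrist 0.88 [377.7, 207.4] [0.4376, 0.1199, 0.1]
rod_tip wrist 0.9 [273.3, 211.1] [0.4558, 0.0308, 0.11]
rod_grip wrist 0.96 [275.2, 270.0] [0.4989, 0.041, 0.128]
release_slot scene 0.63 [336.0, 235.1] [0.4502, 0.0379, 0.1]
rod_store scene 0.92 [310.9, 261.7] [0.4381, 0.1242, 0.1]
rod_tip scene 0.62 [336.7, 234.6] [0.443, 0.0474, 0.11]
rod_grip scene 0.78 [340.9, 176.4] [0.5396, -0.0995, 0.128]
6.4 [0.45761312 0.03230412 0.19956662] [ 1.79987029e+02 -1.80634039e-02 -1.68739972e+02]
```

View pics/c.png

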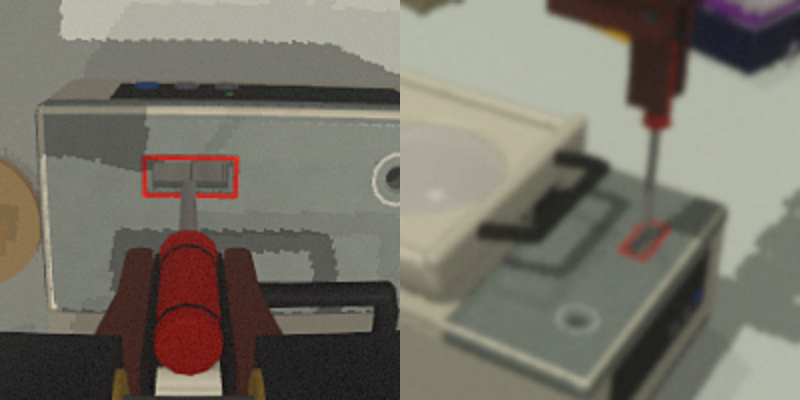

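The picture shows the shank tip at crop (188,182), inside the red trim spanning (145–238, 157–196) and centred once parallax is allowed for. I'll enter the slot gently.

```bash
cat > chk.py <<'E'
from station import *
import sys,numpy as np
o=get_obs();f=np.array(o["contact_force"]);print("->",round(o["time_s"],2),np.round(o["tool_pos"],4),np.round(f,1))
sys.exit(int(abs(f[2])>float(sys.argv[1]) or np.hypot(f[0],f[1])>float(sys.argv[2])))
E
python3 -m handwheel '[[0,0,2,0,0,0,10],[0,0,5,0,0,0,10],[0,0,8,0,0,0,10],[0,0,11,0,0,0,10],[0,0,14,0,0,0,10],[0,0,14,0,0,0,10]]' 55 >/dev/null; python3 chk.py 3 3 &&
python3 -m handwheel '[[0,0,3,0,0,0,10],[0,0,6,0,0,0,10],[0,0,9,0,0,0,10],[0,0,12,0,0,0,10],[0,0,12,0,0,0,10]]' >/dev/null; python3 chk.py 3 3 &&
python3 -m handwheel '[[0,0,3,0,0,0,10],[0,0,6,0,0,0,10],[0,0,9,0,0,0,10],[0,0,12,0,0,0,10],[0,0,12,0,0,0,10]]' >/dev/null; python3 chk.py 3 3
```

```text
-> 7.4 [0.4573 0.0317 0.1849] [ 0.3  0.  -0.3]
-> 7.82 [0.4575 0.0317 0.173 ] [ 0.   0.3 -0.8]
-> 8.23 [0.4574 0.0317 0.161 ] [-0.4  0.7 -0.7]
```

```bash
s(){ python3 chk.py 2.5 3; }
python3 -m handwheel '[[0,0,2,0,0,0,10],[0,0,3,0,0,0,10],[0,0,3,0,0,0,10]]' >/dev/null; s &&
python3 -m handwheel '[[0,0,1,0,0,0,10],[0,0,1,0,0,0,10]]' >/dev/null && s &&
python3 -m handwheel '[[0,0,1,0,0,0,10],[0,0,1,0,0,0,10]]' >/dev/null && s &&
python3 -m handwheel '[[0,0,1,0,0,0,10],[0,0,1,0,0,0,10]]' >/dev/null && s &&
python3 -m handwheel '[[0,0,1,0,0,0,10],[0,0,1,0,0,0,10]]' >/dev/null && s &&
python3 -m handwheel '[[0,0,1,0,0,0,10],[0,0,1,0,0,0,10]]' >/dev/null && s &&
python3 -m handwheel '[[0,0,1,0,0,0,10],[0,0,1,0,0,0,10]]' >/dev/null && s &&
python3 -m handwheel '[[0,0,1,0,0,0,10],[0,0,1,0,0,0,10]]' >/dev/null && s &&
python3 -m handwheel '[[0,0,1,0,0,0,10],[0,0,1,0,0,0,10]]' >/dev/null && s &&
python3 -m handwheel '[[0,0,1,0,0,0,10],[0,0,1,0,0,0,10]]' >/dev/null && s &&
python3 -m handwheel '[[0,0,1,0,0,0,10],[0,0,1,0,0,0,10]]' >/dev/null && s &&
python3 -m handwheel '[[0,0,1,0,0,0,10],[0,0,1,0,0,0,10]]' >/dev/null && s
```

```text
-> 8.48 [0.4578 0.0317 0.1585] [ 0.  -0.2 -0.7]
-> 8.65 [0.4579 0.0316 0.1576] [ 1.3  0.3 -0.5]
-> 8.82 [0.4578 0.0317 0.1566] [-0.4 -0.2 -0.8]
-> 8.98 [0.4578 0.0316 0.1555] [ 0.6 -0.4  0.1]
-> 9.15 [0.4578 0.0316 0.1545] [ 0.3  0.4 -0.4]
-> 9.32 [0.4578 0.0316 0.1535] [-0.7  0.6 -0.5]
-> 9.48 [0.4578 0.0317 0.1525] [ 0.7  0.6 -0.5]
-> 9.65 [0.4578 0.0316 0.1515] [ 0.6  0.6 -1.1]
-> 9.82 [0.4578 0.0317 0.1505] [ 0.4 -0.5 -0.9]
-> 9.98 [0.4578 0.0316 0.1495] [-0.4 -0.7  0.7]
-> 10.15 [0.4579 0.0316 0.1486] [-0.7  0.6 -0.1]
-> 10.32 [0.4582 0.0316 0.148 ] [-0.5  0.1  4.1]
```

```bash
python3 -m handwheel '[[0,0,0.5,0,0,0,10],[0,0,0.5,0,0,0,10]]' >/dev/null;  python3 chk.py 9 4 && python3 -m handwheel '[[0,0,0.5,0,0,0,10],[0,0,0.5,0,0,0,10]]' >/dev/null;  python3 chk.py 9 4
```

```text
-> 10.48 [0.4583 0.0316 0.1478] [-0.9 -0.1  6.9]
-> 10.65 [0.4584 0.0316 0.1476] [-2.1  0.2 10.5]
```

Rigid at tip height 57.5 mm, so this is the frame. I'll lift, shift +7.5 mm and probe again.

```bash
s(){ python3 chk.py 2.5 3; }
python3 -m handwheel '[[0,0,-3,0,0,0,10],[0,0,-6,0,0,0,10],[0,0,-9,0,0,0,10],[0,4,-9,0,0,0,10],[0,7.5,-9,0,0,0,10],[0,7.5,-9,0,0,0,10],[0,7.5,-9,0,0,0,10]]' >/dev/null; s &&
python3 -m handwheel '[[0,0,1,0,0,0,10],[0,0,1,0,0,0,10]]' >/dev/null && s &&
python3 -m handwheel '[[0,0,1,0,0,0,10],[0,0,1,0,0,0,10]]' >/dev/null && s &&
python3 -m handwheel '[[0,0,1,0,0,0,10],[0,0,1,0,0,0,10]]' >/dev/null && s &&
python3 -m handwheel '[[0,0,1,0,0,0,10],[0,0,1,0,0,0,10]]' >/dev/null && s &&
python3 -m handwheel '[[0,0,1,0,0,0,10],[0,0,1,0,0,0,10]]' >/dev/null && s &&
python3 -m handwheel '[[0,0,1,0,0,0,10],[0,0,1,0,0,0,10]]' >/dev/null && s &&
python3 -m handwheel '[[0,0,1,0,0,0,10],[0,0,1,0,0,0,10]]' >/dev/null && s &&
python3 -m handwheel '[[0,0,1,0,0,0,10],[0,0,1,0,0,0,10]]' >/dev/null && s &&
python3 -m handwheel '[[0,0,1,0,0,0,10],[0,0,1,0,0,0,10]]' >/dev/null && s &&
python3 -m handwheel '[[0,0,1,0,0,0,10],[0,0,1,0,0,0,10]]' >/dev/null && s &&
python3 -m handwheel '[[0,0,1,0,0,0,10],[0,0,1,0,0,0,10]]' >/dev/null && s
```

```text
-> 11.23 [0.4562 0.0393 0.1555] [ 0.1 -0.5 -1.1]
-> 11.4 [0.4562 0.039  0.1544] [-0.2  0.6 -0. ]
-> 11.57 [0.4563 0.0389 0.1534] [-0.3 -0.4 -0.2]
-> 11.73 [0.4564 0.0389 0.1525] [ 0.3 -0.3 -0.5]
-> 11.9 [0.4563 0.039  0.1515] [-0.1 -1.  -1.2]
-> 12.07 [0.4563 0.039  0.1505] [ 0.  -0.  -0.2]
-> 12.23 [0.4566 0.039  0.1498] [-0.3  0.9  3.1]
```

```bash
python3 -m handwheel '[[0,0,0.6,0,0,0,10],[0,0,0.6,0,0,0,10]]' >/dev/null;  python3 chk.py 9 4 && python3 -m handwheel '[[0,0,0.6,0,0,0,10],[0,0,0.6,0,0,0,10]]' >/dev/null;  python3 chk.py 9 4&& python3 -m handwheel '[[0,0,0.6,0,0,0,10],[0,0,0.6,0,0,0,10]]' >/dev/null;  python3 chk.py 9 4
```

```text
-> 12.4 [0.4567 0.039  0.1495] [-2.4  0.2  6.7]
-> 12.57 [0.4567 0.039  0.149 ] [-1.6  0.2  7.4]
-> 12.73 [0.4566 0.039  0.1485] [-2.1  0.8  8.1]
```

Soft and yielding: this is the tongue. I'll press on in small steps.

```bash
s(){ python3 chk.py 15 5; }
python3 -m handwheel '[[0,0,0.8,0,0,0,10],[0,0,0.8,0,0,0,10]]' >/dev/null; s &&
python3 -m handwheel '[[0,0,0.8,0,0,0,10],[0,0,0.8,0,0,0,10]]' >/dev/null && s &&
python3 -m handwheel '[[0,0,0.8,0,0,0,10],[0,0,0.8,0,0,0,10]]' >/dev/null && s &&
python3 -m handwheel '[[0,0,0.8,0,0,0,10],[0,0,0.8,0,0,0,10]]' >/dev/null && s &&
python3 -m handwheel '[[0,0,0.8,0,0,0,10],[0,0,0.8,0,0,0,10]]' >/dev/null && s &&
python3 -m handwheel '[[0,0,0.7,0,0,0,10],[0,0,0.7,0,0,0,10]]' >/dev/null && s
python3 - <<'E'
from look import *
cv2.imwrite("pics/d0.png",read_camera("scene")[150:290,250:390])
E
```

```text
-> 12.9 [0.4564 0.0389 0.1476] [-2.6  0.1  8.8]
-> 13.07 [0.4562 0.0389 0.1468] [-1.8 -1.   8.8]
-> 13.23 [0.456  0.0389 0.146 ] [-3.2 -0.5  8.2]
-> 13.4 [0.4557 0.0389 0.145 ] [-2.7 -0.7  7.8]
-> 13.57 [0.4555 0.0389 0.1441] [-3.1 -0.3  7.3]
-> 13.73 [0.4554 0.0388 0.1433] [-2.7 -1.   7. ]
```

```bash
python3 - <<'E'
from look import *
look(["lid_bar","rod_grip"],("scene","wrist"),"e")
a=cv2.imread("pics/d0.png");w=cv2.imread("pics/e_wrist.png")[120:320,180:380]
cv2.imwrite("pics/e.png",np.hstack([cv2.resize(w,(400,400)),cv2.resize(a,(400,400))]))
E
```

```text
lid_bar scene 0.69 [307.5, 214.4] [0.4969, 0.0628, 0.135]
rod_grip scene 0.42 [337.0, 203.0] [0.4866, -0.0119, 0.128]
rod_grip wrist 0.62 [274.7, 269.4] [0.4685, 0.0413, 0.128]
13.7833 [0.45537296 0.03881482 0.14334575] [-1.79991924e+02 -1.16987832e-01 -1.68769329e+02]
```

View pics/e.png

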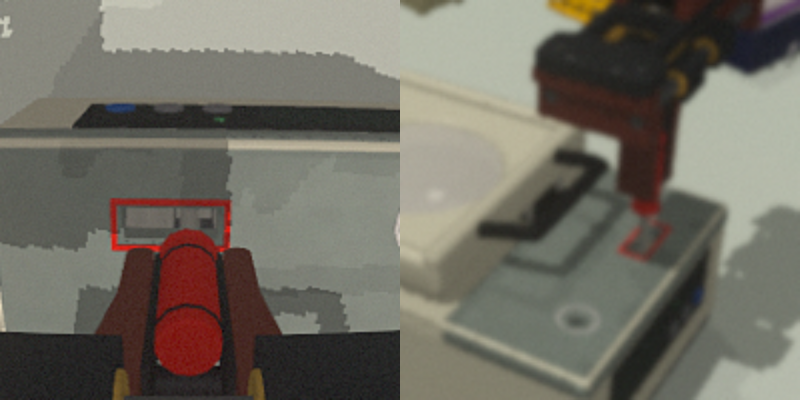

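The pictures show the lid still shut (bar at crop (545,195)) and the rod upright in the slot, not slipped in the fingers. A little further.

```bash
s(){ python3 chk.py 15 6; }
python3 -m handwheel '[[0,0,0.5,0,0,0,10],[0,0,0.5,0,0,0,10]]' >/dev/null; s &&
python3 -m handwheel '[[0,0,0.5,0,0,0,10],[0,0,0.5,0,0,0,10],[0,0,0.5,0,0,0,10]]' >/dev/null && s &&
python3 -m handwheel '[[0,0,0.5,0,0,0,10],[0,0,0.5,0,0,0,10],[0,0,0.5,0,0,0,10]]' >/dev/null && s
python3 -c "
from look import *
look(['lid_bar'],('scene',),'f')"
```

```text
-> 14.25 [0.4552 0.0388 0.1427] [-2.8 -1.   5.5]
-> 14.5 [0.4554 0.0388 0.1425] [-3.6 -1.5  9.1]
-> 14.75 [0.4553 0.0388 0.142 ] [-3.4 -1.1  9.4]
lid_bar scene 0.72 [307.6, 203.3] [0.5192, 0.0348, 0.135]
14.75 [0.45525286 0.03881629 0.14200325] [-1.79993296e+02 -1.28369368e-01 -1.68767076e+02]
```

```bash

python3 -m handwheel '[[0,0,0,0,0,0,10],[0,0,0,0,0,0,10],[0,0,0,0,0,0,10],[0,0,0,0,0,0,10],[0,0,0,0,0,0,10],[0,0,0,0,0,0,10],[0,0,0,0,0,0,10],[0,0,0,0,0,0,10]]' 
python3 -c "
from look import *
look(['lid_bar'],('scene','wrist'),'g')
s=cv2.imread('pics/g_scene.png')[130:290,200:400];cv2.imwrite('pics/g.png',cv2.resize(s,(500,400)))"
```

```text
time_s: 15.52
tool_pos: [0.4553, 0.0388, 0.142]
orientation: [-180.0, -0.1, -168.8]
contact_force: [-3.9, -1.8, 9.5]
finger_gap: 0.0154
gripper_force: 55.0
lid_bar scene 0.81 [307.7, 201.1] [0.5237, 0.0289, 0.135]
15.5167 [0.45530945 0.03881331 0.1420277 ] [-1.79992329e+02 -1.23383851e-01 -1.68768732e+02]
```

View pics/g.png

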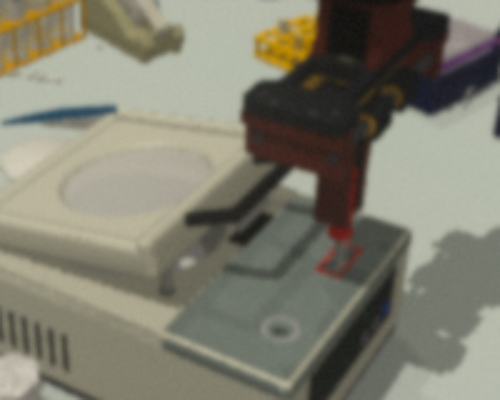

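The picture shows the lid popped up, with a dark gap below it and the bar at (235,205). Now I'll retract and go above the store.

```bash

python3 -m handwheel '[[0,0,-4,0,0,0,10],[0,0,-12,0,0,0,10],[0,0,-21,0,0,0,10],[0,0,-31,0,0,0,10],[0,0,-41,0,0,0,10],[0,0,-51,0,0,0,10],[0,0,-58,0,0,0,10],[0,0,-58,0,0,0,10]]' 
python3 -m handwheel '[[0,7,0,0,0,0,10],[0,20,0,0,0,0,10],[0,36,0,0,0,0,10],[0,53,0,0,0,0,10],[0,68,0,0,0,0,10],[0,78,0,0,0,0,10],[0,82.5,0,0,0,0,10],[0,82.5,0,0,0,0,10]]' 
python3 -m handwheel '[[0,0,0,0,0,0,10],[0,0,0,0,0,0,10]]' 
python3 - <<'E'
from look import *
Z["rod_tip"]=.109
look(["rod_store","rod_tip"],("wrist","scene"),"i")
w=cv2.imread("pics/i_wrist.png")[130:290,210:370];s=cv2.imread("pics/i_scene.png")[150:310,230:390]
cv2.imwrite("pics/i.png",np.hstack([cv2.resize(w,(400,400)),cv2.resize(s,(400,400))]))
E
```

```text
time_s: 16.38
tool_pos: [0.4575, 0.039, 0.2013]
orientation: [-180.0, 0.2, -168.8]
contact_force: [-0.2, 0.0, -0.7]
finger_gap: 0.0153
gripper_force: 55.0
time_s: 17.05
tool_pos: [0.4399, 0.1207, 0.1993]
orientation: [180.0, -0.0, -168.7]
contact_force: [-0.9, -0.4, -0.8]
finger_gap: 0.0149
gripper_force: 55.0
time_s: 17.22
tool_pos: [0.4405, 0.1195, 0.1996]
orientation: [-180.0, -0.0, -168.8]
contact_force: [0.4, 0.0, -1.6]
finger_gap: 0.0156
gripper_force: 55.0
rod_store wrist 0.68 [277.8, 205.1] [0.4358, 0.1212, 0.1]
rod_tip wrist 0.96 [272.3, 210.0] [0.4383, 0.1171, 0.109]
rod_store scene 0.73 [312.5, 260.3] [0.4384, 0.1198, 0.1]
rod_tip scene 0.62 [314.6, 261.4] [0.428, 0.1282, 0.109]
rod_tip scene 0.56 [306.3, 203.2] [0.5456, 0.004, 0.109]
17.2167 [0.44051171 0.11949378 0.19955716] [-1.79975775e+02 -1.05920646e-02 -1.68795079e+02]
```

View pics/i.png

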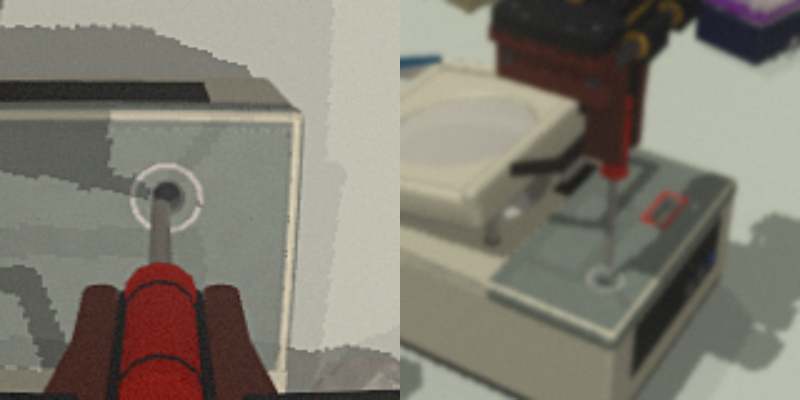

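The picture shows the tip over the hole: ring centre at crop (167,197), shank end about (162,195), so about 1.5 mm short in y. I'll shift +1.2 mm and insert with force checks.

```bash
s(){ python3 chk.py 4 4; }
python3 -m handwheel '[[-0.4,1.2,0,0,0,0,10],[-0.4,1.2,3,0,0,0,10],[-0.4,1.2,6,0,0,0,10],[-0.4,1.2,9,0,0,0,10],[-0.4,1.2,11,0,0,0,10],[-0.4,1.2,11,0,0,0,10]]' >/dev/null; s &&
python3 -m handwheel '[[0,0,3,0,0,0,10],[0,0,6,0,0,0,10],[0,0,9,0,0,0,10],[0,0,12,0,0,0,10],[0,0,12,0,0,0,10]]' >/dev/null && s &&
python3 -m handwheel '[[0,0,5,0,0,0,10],[0,0,10,0,0,0,10],[0,0,16,0,0,0,10],[0,0,22,0,0,0,10],[0,0,25,0,0,0,10],[0,0,25,0,0,0,10]]' >/dev/null && s &&
python3 -m handwheel '[[0,0,5,0,0,0,10],[0,0,10,0,0,0,10],[0,0,16,0,0,0,10],[0,0,22,0,0,0,10],[0,0,28,0,0,0,10],[0,0,31,0,0,0,10],[0,0,31,0,0,0,10]]' >/dev/null && s
```

```text
-> 18.02 [0.44   0.1211 0.188 ] [-0.6 -0.5 -1.4]
-> 18.43 [0.4401 0.1211 0.176 ] [ 0.1 -0.1 -0.2]
-> 18.93 [0.4398 0.1211 0.1507] [ 0.2  0.  -0.3]
-> 19.52 [0.4399 0.1211 0.1197] [-0.4 -0.2 -1.2]
```

```bash
s(){ python3 chk.py 2.6 4; }
python3 -m handwheel '[[0,0,1.5,0,0,0,10],[0,0,3,0,0,0,10],[0,0,3,0,0,0,10]]' >/dev/null; s &&
python3 -m handwheel '[[0,0,1,0,0,0,10],[0,0,1,0,0,0,10]]' >/dev/null && s &&
python3 -m handwheel '[[0,0,1,0,0,0,10],[0,0,1,0,0,0,10]]' >/dev/null && s &&
python3 -m handwheel '[[0,0,1,0,0,0,10],[0,0,1,0,0,0,10]]' >/dev/null && s &&
python3 -m handwheel '[[0,0,1,0,0,0,10],[0,0,1,0,0,0,10]]' >/dev/null && s &&
python3 -m handwheel '[[0,0,1,0,0,0,10],[0,0,1,0,0,0,10]]' >/dev/null && s
```

```text
-> 19.77 [0.4406 0.1212 0.1176] [-0.5  0.1 -1. ]
-> 19.93 [0.4406 0.1212 0.1167] [ 0.3  0.7 -0.8]
-> 20.1 [0.4406 0.1212 0.1157] [ 0.9 -0.1 -0.8]
-> 20.27 [0.4407 0.1212 0.1156] [-2.3  0.  10.7]
```

The flange seats at exactly the original height, so the rod is home. I'll release, lift, then turn the tool 90° above the bar.

```bash

python3 -m handwheel '[[0,0,-0.7,0,0,0,10],[0,0,-0.7,0,0,0,40],[0,0,-0.7,0,0,0,40],[0,0,-0.7,0,0,0,40],[0,0,-0.7,0,0,0,40],[0,0,-0.7,0,0,0,40],[0,0,-0.7,0,0,0,40],[0,0,-0.7,0,0,0,40]]' 20
python3 -m handwheel '[[0,0,-8,0,0,0,40],[0,0,-22,0,0,0,40],[0,0,-40,0,0,0,40],[0,0,-60,0,0,0,40],[0,0,-80,0,0,0,40],[0,0,-97,0,0,0,40],[0,0,-110,0,0,0,40],[0,0,-110,0,0,0,40]]' 
python3 -m handwheel '[[-4,-6,0,0,0,6,40],[-10,-14,0,0,0,13,40],[-17,-24,0,0,0,20,40],[-25,-34,0,0,0,27,40],[-33,-44,0,0,0,34,40],[-38,-51,0,0,0,41,40],[-40,-53,0,0,0,48,40],[-40,-53,0,0,0,55,40]]' >/dev/null
python3 -m handwheel '[[0,0,0,0,0,7,36],[0,0,0,0,0,14,36],[0,0,0,0,0,21,32],[0,0,0,0,0,28,32],[0,0,0,0,0,35,32],[0,0,0,0,0,35,32],[0,0,0,0,0,35,32],[0,0,0,0,0,35,32]]'
python3 - <<'E'
from look import *
Z["lid_bar"]=.1665
look(["lid_bar","rod_grip","rod_store"],("wrist","scene","top"),"k")
cv2.imwrite("pics/k.png",np.hstack([cv2.resize(cv2.imread("pics/k_wrist.png"),(400,300)),cv2.resize(cv2.imread("pics/k_scene.png")[130:280,230:430],(400,300))]))
E
```

```text
time_s: 20.93
tool_pos: [0.4405, 0.1212, 0.1153]
orientation: [-180.0, -0.0, -168.8]
contact_force: [-1.1, -0.2, 0.2]
finger_gap: 0.0403
gripper_force: 0.0
time_s: 21.6
tool_pos: [0.4425, 0.1214, 0.2285]
orientation: [-180.0, 0.3, -168.8]
contact_force: [0.7, 0.5, 0.8]
finger_gap: 0.04
gripper_force: 0.0
time_s: 22.93
tool_pos: [0.4898, 0.077, 0.225]
orientation: [-180.0, -0.0, 101.4]
contact_force: [-0.4, 0.3, 0.0]
finger_gap: 0.0316
gripper_force: 0.0
lid_bar wrist 0.89 [275.6, 231.2] [0.4927, 0.0732, 0.1665]
rod_grip wrist 0.56 [224.8, 151.5] [0.4419, 0.118, 0.128]
rod_store wrist 0.62 [227.3, 144.7] [0.4394, 0.1208, 0.1]
lid_bar scene 0.98 [307.3, 204.1] [0.4884, 0.0762, 0.1665]
rod_grip scene 0.79 [312.5, 247.8] [0.438, 0.1227, 0.128]
rod_store scene 0.68 [313.3, 262.2] [0.4345, 0.1226, 0.1]
rod_store scene 0.37 [335.9, 249.1] [0.4273, 0.0701, 0.1]
rod_store top 0.38 [328.7, 229.5] [0.5327, -0.0782, 0.1]
22.9333 [0.48983321 0.07696195 0.22502907] [-1.79961873e+02 -4.78868453e-04  1.01418162e+02]
```

View pics/k.png

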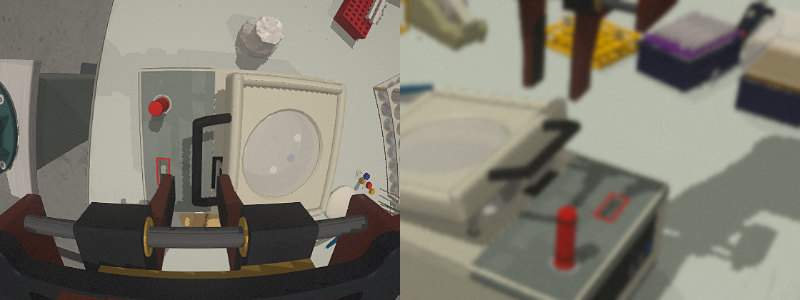

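The picture shows the rod home and upright (scene crop (566,240)). In the wrist view the bar at (196,165) lies centred between the fingers at 167 and 228. I'll descend over the bar with a narrower opening.

```bash
s(){ python3 chk.py 3 3; }
python3 -m handwheel '[[0,0,5,0,0,0,24],[0,0,14,0,0,0,24],[0,0,23,0,0,0,24],[0,0,30,0,0,0,24],[0,0,36,0,0,0,24],[0,0,36,0,0,0,24]]' >/dev/null; s &&
python3 -m handwheel '[[0,0,4,0,0,0,24],[0,0,9,0,0,0,24],[0,0,14,0,0,0,24],[0,0,14,0,0,0,24]]' >/dev/null && s &&
python3 -m handwheel '[[0,0,4,0,0,0,24],[0,0,9,0,0,0,24],[0,0,14,0,0,0,24],[0,0,14,0,0,0,24]]' >/dev/null && s &&
python3 -m handwheel '[[0,0,4,0,0,0,24],[0,0,9,0,0,0,24],[0,0,14,0,0,0,24],[0,0,14,0,0,0,24]]' >/dev/null && s &&
python3 -m handwheel '[[0,0,0,0,0,0,4],[0,0,0,0,0,0,4],[0,0,0,0,0,0,4],[0,0,0,0,0,0,4],[0,0,0,0,0,0,4]]' 25
```

```text
-> 24.03 [0.4888 0.077  0.1876] [-0.4  0.3 -0.3]
-> 24.37 [0.4895 0.077  0.1744] [ 0.  -0.8  0.3]
-> 24.7 [0.4894 0.0769 0.1604] [-0.4 -0.2  0.8]
-> 25.03 [0.4894 0.0769 0.1463] [ 0.3 -0.1 -0.6]
time_s: 25.45
tool_pos: [0.4909, 0.0771, 0.1476]
orientation: [179.9, 0.0, 101.2]
contact_force: [2.8, 1.3, -1.8]
finger_gap: 0.0093
gripper_force: 25.0
```

```bash
s(){ python3 chk.py 18 18; }
python3 -m handwheel '[[0,0.8,-2.3,0,0,0,4],[0,2.5,-6.9,0,0,0,4],[0,4.3,-11.5,0,0,0,4],[0,6.3,-16.1,0,0,0,4],[0,6.3,-16.1,0,0,0,4]]' >/dev/null; s &&
python3 -m handwheel '[[0,2,-4.5,0,0,0,4],[0,4.3,-9.1,0,0,0,4],[0,6.7,-13.5,0,0,0,4],[0,9.1,-17.9,0,0,0,4],[0,9.1,-17.9,0,0,0,4]]'; s &&
python3 -c "
from look import *
look(['lid_bar'],('scene',),None,{'lid_bar':.2005})"
```

```text
-> 25.87 [0.4972 0.0783 0.1642] [ 2.9  0.8 -0.7]
time_s: 26.28
tool_pos: [0.5058, 0.0799, 0.1818]
orientation: [180.0, 0.0, 101.2]
contact_force: [3.1, 0.3, -1.6]
finger_gap: 0.0092
gripper_force: 25.0
-> 26.28 [0.5058 0.0799 0.1818] [ 3.1  0.3 -1.6]
lid_bar scene 0.96 [299.0, 185.3] [0.5023, 0.0833, 0.2005]
26.2833 [0.50577509 0.07989792 0.1818439 ] [1.79965680e+02 2.39529485e-02 1.01215931e+02]
```

Lid follows with low forces. Continue the arc.

```bash
s(){ python3 chk.py 18 18; }
python3 -m handwheel '[[0,2.5,-4.3,0,0,0,4],[0,5.2,-8.5,0,0,0,4],[0,10.9,-16.8,0,0,0,4],[0,17,-24.7,0,0,0,4],[0,23.5,-32.3,0,0,0,4],[0,23.5,-32.3,0,0,0,4]]' >/dev/null; s &&
python3 -m handwheel '[[0,3.4,-3.6,0,0,0,4],[0,6.9,-7.2,0,0,0,4],[0,14.1,-14.1,0,0,0,4],[0,21.7,-20.5,0,0,0,4],[0,29.6,-26.7,0,0,0,4],[0,29.6,-26.7,0,0,0,4]]' >/dev/null; s
```

```text
-> 26.88 [0.5283 0.0842 0.2147] [-1.1 -3.2  1.7]
-> 27.38 [0.5563 0.0895 0.2417] [-5.6 -4.7  8.1]
```

```bash
s(){ python3 chk.py 18 18; }
python3 -m handwheel '[[0,4,-3.3,0,0,0,4],[0,8.3,-6.5,0,0,0,4],[0,16.8,-11.9,0,0,0,4],[0,25.6,-16.7,0,0,0,4],[0,34.6,-21,0,0,0,4],[0,34.6,-21,0,0,0,4]]' >/dev/null; s &&
python3 -m handwheel '[[0,6,-2.6,0,0,0,4],[0,12.4,-5,0,0,0,4],[0,18.7,-7.2,0,0,0,4],[0,18.7,-7.2,0,0,0,4]]' >/dev/null; s
```

```text
-> 27.88 [0.5911 0.0961 0.2634] [-5.5 -6.4  8.1]
-> 28.22 [0.6097 0.0999 0.2706] [-3.5 -5.8  7.3]
```

```bash
s(){ python3 chk.py 18 15; }
python3 -m handwheel '[[0,4,-1.2,0,0,0,4],[0,8,-2.3,0,0,0,4],[0,8,-2.3,0,0,0,4]]' >/dev/null; s &&
python3 -m handwheel '[[0,2.5,-0.7,0,0,0,4],[0,5,-1.2,0,0,0,4],[0,5,-1.2,0,0,0,4]]' >/dev/null; s
python3 - <<'E'
from look import *
look(["lid_bar","rod_grip"],("scene","top"),"m",{"lid_bar":.291,"rod_grip":.128})
cv2.imwrite("pics/m.png",np.hstack([cv2.resize(cv2.imread("pics/m_scene.png")[60:300,160:440],(400,343)),cv2.resize(cv2.imread("pics/m_top.png")[60:340,110:440],(400,343))]))
E
```

```text
-> 28.47 [0.6174 0.1013 0.2729] [-3.8 -5.2  7. ]
-> 28.72 [0.6222 0.1023 0.2741] [-3.3 -6.   7.1]
lid_bar scene 0.64 [238.2, 116.0] [0.625, 0.0987, 0.291]
rod_grip scene 0.86 [309.4, 245.4] [0.4454, 0.1213, 0.128]
lid_bar top 0.27 [224.5, 276.9] [0.4601, 0.1028, 0.291]
rod_grip top 0.68 [220.9, 281.5] [0.4396, 0.1238, 0.128]
28.7167 [0.62224191 0.10226809 0.27407163] [1.79986481e+02 1.00797878e-01 1.01194951e+02]
```

View pics/m.png

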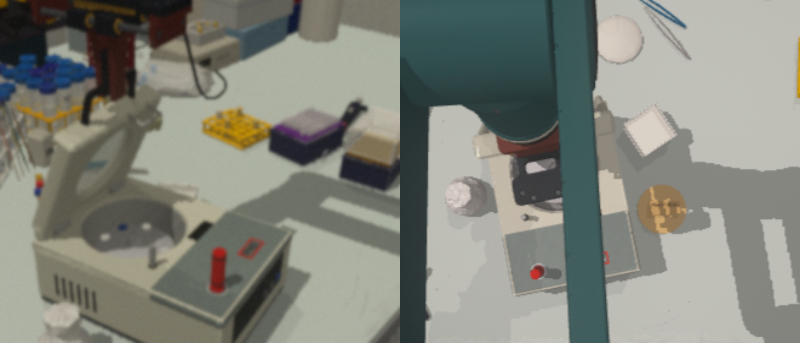

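The pictures show the lid standing nearly upright with the bar in the fingers, the rod home, and flask, dish and box in place. I'll release and back off upward.

```bash

python3 -m handwheel '[[0,0,-0.5,0,0,0,28],[0,0,-0.5,0,0,0,28],[0,0,-0.5,0,0,0,28],[0,0,-0.5,0,0,0,28],[0,0,-0.5,0,0,0,28],[0,0,-0.5,0,0,0,28]]'
python3 -m handwheel '[[0,0,-5,0,0,0,28],[0,0,-12,0,0,0,28],[0,0,-22,0,0,0,28],[0,0,-34,0,0,0,28],[0,0,-46,0,0,0,28],[0,0,-58,0,0,0,28],[0,0,-68,0,0,0,28],[0,0,-68,0,0,0,28]]'
python3 -m handwheel '[[0,-15,0,0,0,0,28],[0,-40,0,0,0,0,28],[0,-65,-5,0,0,0,28],[0,-90,-10,0,0,0,28],[0,-110,-10,0,0,0,28],[0,-120,-10,0,0,0,28],[0,-120,-10,0,0,0,28],[0,-120,-10,0,0,0,28]]'
python3 - <<'E'
from look import *
look(["lid_bar","rod_grip","rod_store"],("scene","top"),"n",{"lid_bar":.291,"rod_grip":.128,"rod_store":.1})
cv2.imwrite("pics/n.png",np.hstack([cv2.resize(cv2.imread("pics/n_scene.png")[60:300,160:440],(400,343)),cv2.resize(cv2.imread("pics/n_top.png")[60:340,110:440],(400,343))]))
E
```

```text
time_s: 29.52
tool_pos: [0.6223, 0.1034, 0.2725]
orientation: [-180.0, -0.0, 101.2]
contact_force: [-1.7, -0.2, 0.1]
finger_gap: 0.0282
gripper_force: 0.0
time_s: 30.18
tool_pos: [0.6237, 0.1033, 0.344]
orientation: [179.7, 0.0, 101.2]
contact_force: [0.3, -0.1, 0.0]
finger_gap: 0.0281
gripper_force: 0.0
time_s: 30.85
tool_pos: [0.505, 0.0799, 0.3507]
orientation: [179.9, 0.0, 101.2]
contact_force: [0.7, 0.5, 0.4]
finger_gap: 0.0278
gripper_force: 0.0
lid_bar scene 0.97 [239.6, 117.2] [0.6196, 0.1007, 0.291]
lid_bar scene 0.45 [204.5, 293.5] [0.3479, 0.4012, 0.291]
rod_grip scene 0.56 [311.4, 247.7] [0.4394, 0.1237, 0.128]
rod_store scene 0.6 [311.8, 258.5] [0.442, 0.117, 0.1]
lid_bar top 0.98 [227.4, 166.1] [0.6239, 0.0983, 0.291]
30.85 [0.50501981 0.07987943 0.35070568] [1.79947232e+02 1.00457819e-02 1.01198904e+02]
```

View pics/n.png

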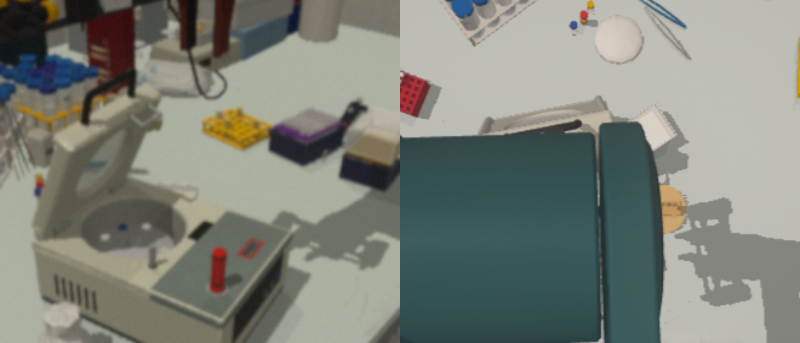

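The picture shows the lid standing open by itself (bar at (108,95)), the rod upright and home at (218,270), and the gripper clear of everything. I'm handing in.

```bash
python3 -c "
from station import *
print(finish_job())"
```

```text
the job is handed in; nothing more can be done
None
```

The job is handed in at about 31 s of the 64 s allowed: I released the lid with the rod, put the rod home upright, and left the lid standing open at about 1.16 rad; measured forces stayed near 11 N, and the dish, flask and box were not touched.

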